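# Set, lock and prove the length stop of a pipe cut-off bench

### The job

Set the length stop of the pipe cut-off bench: slide the switch carriage along its rail until its pointer stands opposite the round marker post (not the square block), then flip the carriage's cam lever down fully home to lock it. Then prove the limit switch by hand: push its roller arm the way a pipe would, away from the saw, until it clicks at about 30 degrees - never as far as its hard stop - and let it spring right back. Leave the pipe offcut in the bed and the loose tee and elbow in front of the bench where they lie.

Things in the scene. Friction and masses are not known exactly. Their poses are not given: they have to be found in the camera images.
- grip_tab (a point): Centre of the black upright grip block on the switch carriage: 30 mm (x) by 24 mm (y) by 45 mm tall, its top at z 0.150, on a 16 mm stem that rises from the carriage plate (plate 100 x 90 mm, top at z 0.068). Pinch it from above across its 24 mm and slide. Axes of this and of all points of the carriage and the markers: y along the rail, positive away from the saw; -x the bench's front side (robot's side); z up.
- pointer_tip (a point): Tip of the carriage's 4 mm wide aluminium pointer, which sticks out of the carriage's front (-x) at z 0.06. Its place along the rail (y) is to match the round marker's. It lies 83 mm in front of and 20 mm towards the saw from the grip block's centre.
- carriage (a joint): Slide of the carriage along the rail, 0 to 0.16 m, growing away from the saw. Stays where it is left (about 6 N of friction).
- round_marker: The round steel marker post, 20 mm in diameter (24 mm foot), 60 mm tall, on the front ledge of the bench; origin at the centre of its underside at z 0.012, y along the rail. Fixed during the job; it stands at a different place on the ledge each time, on either side of the carriage's pointer.
- square_marker: The other marker, a square steel block 26 x 26 mm and 22 mm tall on the same ledge; not the one wanted. Origin at the centre of its underside. Fixed.
- cam_pivot (a point): Pivot of the cam lever, on the front of the carriage, at z 0.082, 46 mm in front of and 28 mm farther from the saw than the grip block's centre. The lever turns about the rail direction.
- cam_tip (a point): Free end of the cam lever, a flat steel lever 76 mm long from the pivot, 14 to 18 mm wide along the rail and 8 to 10 mm thick. Starts nearly upright.
- cam_lever (a joint): Angle of the cam lever: 0 standing straight up (open), 1.571 lying level towards -x, over the front of the bench (fully home, hard stop). Stays where it is left; turning it takes about 0.1 N m.
- switch_pivot (a point): Pivot (vertical axis) of the roller arm on top of the grey switch box (top at z 0.094) on the rear of the carriage, z 0.099, 45 mm straight behind (+x) the grip block centre; at rest the roller is thus 103 mm straight behind the grip block centre.
- roller (a point): Centre of the black roller under the end of the roller arm: 22 mm in diameter, upright axis, from z 0.077 to 0.097, 58 mm from the arm's pivot. It hangs over the pipe bed, whose floor is at z 0.060 and whose two side strips (58 mm apart) rise to z 0.072.
- roller_arm (a joint): Angle of the spring-loaded roller arm: 0 at rest, pointing to +x (away from the robot) across the pipe bed; grows as the roller is pushed along +y (away from the saw). The switch clicks at 0.42 rad; hard stop at 0.90. It takes about 1 to 3 N at the roller and springs back to 0 when let go.
- offcut_mid (a point): Middle of the loose grey pipe offcut, 40 mm diameter and 150 mm long, lying along the bed near the saw. Leave it.
- tee_mid (a point): Middle of the loose steel tee fitting (about 90 x 70 x 44 mm) on the table in front of the bench. Leave it.
- elbow_mid (a point): Middle of the loose steel elbow fitting (about 70 x 70 x 44 mm) on the table in front of the bench. Leave it.

How it is judged:
By the outcome, as a careful person would: the job done as asked, in the order asked, and still so for the second after the job is handed in, with the robot touching nothing.
It also fails if it takes over 54 s, if anything falls off the work surface, if the arm or the gripper's body presses on something with over 40 N, if the wrist force passes 120 N, or if a joint passes its speed limit or range.

### The arm

A 6-joint arm with a two-finger parallel gripper is mounted at the origin on the work surface. World frame = base frame: x ahead of the robot, y to its left, z up, the work surface at z = 0. Lengths are in mm, angles in rad, forces in N, time in s.
With the tool pointing down it reaches from about 350 to 975 mm from the base axis. Payload 17.4 kg.
Tool frame: the origin (TCP) lies at the very end of the fingers, on their centre line; the grasp point (between the pads) lies 19 mm behind it; z points along the fingers, y is the direction in which the jaws open and shut (so a half turn about z gives the same grasp; the last joint's range is limited). The gripper opens to 85 mm and grips with 20 to 120 N. Pads are 22 mm wide; open, the fingers measure 114 mm over their backs; the gripper's body (76 mm by 85 mm) begins 54 mm behind the grasp point. The pads swing forward as they close: fully open they stand 13 mm farther back than shut.
Start: joints at [-1.265, 0.116, 1.442, -0, 1.584, -0.038], TCP at [227.511, -635.509, 231.303] pointing down, gripper open.
Joint ranges: [-2.83, 2.83], [-0.83, 2.19], [0.07, 2.5], [-1.14, 4.28], [0.01, 3], [-2.97, 2.97]. Speed limits (rad/s): [1.89, 1.89, 2.22, 3.14, 3.14, 3.14].

### API

Orientations are given as a unit quaternion [w, x, y, z].
In Python, from workcell import telemetry, cams, order gives the robot as it stands.
- The arm moves only by the tool send_rows, never from a script. Its arguments are lists of equal length, an entry for each row: "dp": the shift along the tool's x, y, z in mm, a list of three; "delta_rot": the turn, a rotation vector about the tool's x, y, z in degrees, a list of three. A call has exactly 5 rows; each row shifts and turns the pose as measured when the row begins, along the tool's axes as they then stand; what a row does not reach is not made up. A row lasts 1/10 s, in which the tool goes at most 50 mm and 8.59 degrees, less where a joint would pass 70% of its speed; a pose out of reach is approached as far as the arm can. A call is refused whole if a number of a shift passes 50 or a number of a turn 8.59, either way. A call with a gripper value outside its range is refused whole. "gripper" is the gripper's target within -1 to 1 (fully open at 1, half-way at 0, shut at -1), set as the call begins (left out, the last holds). The fingers move at their own pace and stop on an object; "squeeze" is the grip in N (left out, the last holds). Time passes only in rows, so rows that do not move let the fingers close, or fill a call up. It gives the time, the measured TCP pose, the force and the opening at its end, in the units of the state.
- telemetry.sense(): the state, without advancing time (a new reading comes with each control period).
- cams.camera(name): name is "side" or "top" or "wrist"; returns a dict with "frame" (384x512x3 uint8, red, green, blue), "fx", "fy", "cx", "cy" (pixels), "origin" and "attitude" of the camera in the world; the wrist camera has in their place "hand_eye" (4x4, takes a point from camera to tool coordinates, whose origin is the TCP and whose axes are the flange's). Camera axes: x right, y up, looking along -z (the intrinsics and any distortion apply to the point x, -y, -z); pixel columns grow to the right and rows downward; lengths in mm; the calibration is good to about 2 mm. A picture is of the moment at which its call begins: read the wrist's pose just before it. There is no depth.
- order.hand_in(): hands the job in, once; it reports no verdict.
The state is a dict: "time_s": time; "q": joint angles; "qd": joint speeds; "joint_efforts": joint torques, N m; "position": TCP position; "orientation": TCP orientation; "ft_force": force on the tool from outside, world axes, zero at the start; "moment": the same for the moment, N m; "opening": opening from 0.0 (shut) to 1.0 (fully open).
Only numpy, scipy, OpenCV 4.12 (cv2) and the standard library are available. Lean on these libraries where they do the work, as an engineer would, in place of code of your own. Each camera call takes 0.05 s, during which the arm holds its last target.

## Working session

There is one attempt and no reset: what is moved stays moved. The work goes in short steps, Python scripts to look and compute and a tool call to move; the robot and the scene stay as the last step left them, time stands still between calls to the robot, and variables do not carry over. Pictures are saved under pics/ and viewed, and the job is handed in when it is done.

Besides the shell and the picture viewer there is one more tool, called after "Call:" in YAML: its name, and indented under it one key for each argument. send_rows: Moves the arm, as the interface text tells. Its arguments: {"type":"object","properties":{"dp":{"type":"array","items":{"type":"array","items":{"type":"number"}}},"delta_rot":{"type":"array","items":{"type":"array","items":{"type":"number"}}},"gripper":{"type":"number"},"squeeze":{"type":"number"}},"required":["dp","delta_rot"]}

```bash
mkdir -p pics; ls; cat > h.py <<'E'
import numpy as np, cv2, json
from workcell import telemetry, cams, order
from scipy.spatial.transform import Rotation as R
def snap(n,fn):
    s=telemetry.sense(); c=cams.camera(n)
    cv2.imwrite(f'pics/{fn}.png',cv2.cvtColor(c['frame'],cv2.COLOR_RGB2BGR))
    d={k:(np.array(v).tolist() if k!='frame' else None) for k,v in c.items()}
    d['pos']=list(s['position']);d['ori']=list(s['orientation'])
    json.dump(d,open(f'pics/{fn}.json','w'));return d
E
python3 - <<'E'
from h import *
for n in('side','top','wrist'):
    d=snap(n,n+'0');print(n,{k:v for k,v in d.items() if k!='frame'})
s=telemetry.sense();print(s)
E
```

```text
pics
side {'fx': 389.5518430679213, 'fy': 389.5518430679213, 'cx': 259.26393378936064, 'cy': 192.35810125548136, 'origin': [218.8197497232031, 540.6475012135328, 532.5617968010514], 'attitude': [-0.2178159432034753, -0.12871357610366976, 0.4763290979589353, 0.842080530977063], 'pos': [np.float64(227.44763007446497), np.float64(-635.3055797205436), np.float64(230.5482939719793)], 'ori': [np.float64(-0.0005985623321472929), np.float64(0.9852640811924273), np.float64(0.17103896532724375), np.float64(-6.614349849733501e-05)]}
top {'fx': 415.9098244663839, 'fy': 415.9098244663839, 'cx': 261.16683381171356, 'cy': 188.2899767888849, 'origin': [439.3132683561256, -62.366816459712894, 1007.2232477242675], 'attitude': [0.707511040026332, 0.04313675931859934, -0.039770506480458295, -0.704262490163032], 'pos': [np.float64(227.4400993779597), np.float64(-635.3313630345411), np.float64(230.55826147027128)], 'ori': [np.float64(-0.0005778966986939082), np.float64(0.9852601379872943), np.float64(0.17106174326538987), np.float64(-8.074446938129652e-05)]}
wrist {'fx': 282.0931148238811, 'fy': 282.09311
[... 615 characters left out ...]
e_s': 0.15, 'q': array([-1.26481117e+00,  1.16397232e-01,  1.44211690e+00, -1.87025328e-05,
        1.58397946e+00, -3.78078143e-02]), 'qd': array([ 9.46434018e-05, -2.93708471e-04, -1.45691150e-03,  2.02674146e-03,
       -2.75874422e-03, -5.04078780e-04]), 'joint_efforts': array([ 1.84798329e-03, -7.32506061e+01, -6.32845974e+01,  9.92597415e-05,
        5.04559750e-03,  4.02364401e-05]), 'position': array([ 227.45539905, -635.37475817,  230.71414775]), 'orientation': array([-4.45174639e-04,  9.85262064e-01,  1.71051054e-01, -6.94884241e-05]), 'ft_force': array([-0.16892902, -0.27689923, -0.22966592]), 'moment': array([-0.0199109 ,  0.03254696, -0.0157029 ]), 'opening': 0.9997147947410598}
```

View pics/side0.png

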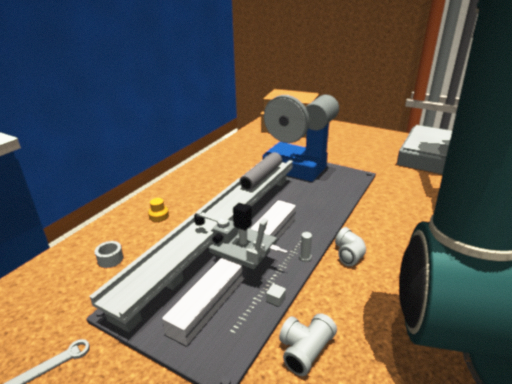

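View pics/top0.png

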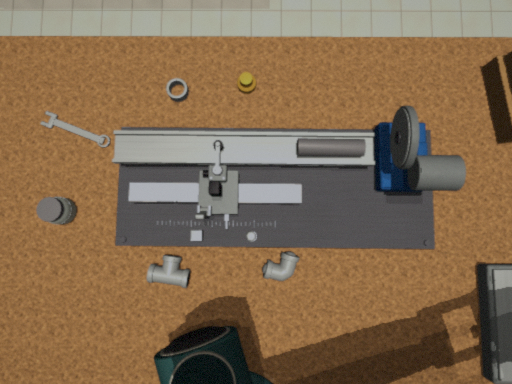

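View pics/wrist0.png

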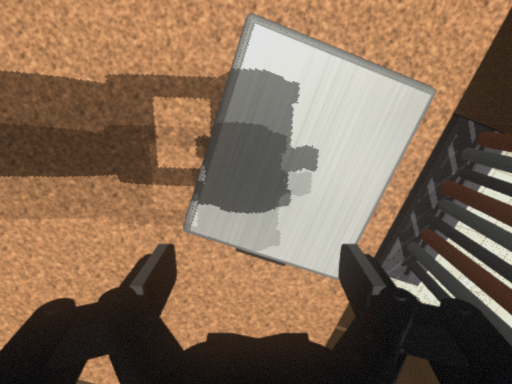

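```bash
python3 - <<'E'
import cv2
a=cv2.imread('pics/top0.png')[125:255,145:295]
cv2.imwrite('pics/top0z.png',cv2.resize(a,None,fx=5,fy=4.6,interpolation=cv2.INTER_CUBIC) if 0 else cv2.resize(a,(750,650)[::1],interpolation=cv2.INTER_CUBIC)[:600])
b=cv2.imread('pics/side0.png')[190:310,180:330]
cv2.imwrite('pics/side0z.png',cv2.resize(b,(750,600),interpolation=cv2.INTER_CUBIC))
E
```

```text
(no output)
```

View pics/top0z.png

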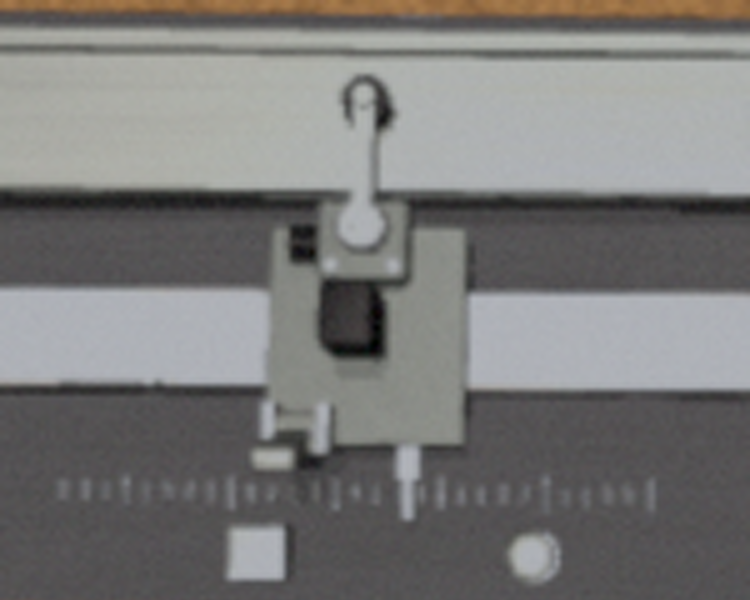

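View pics/side0z.png

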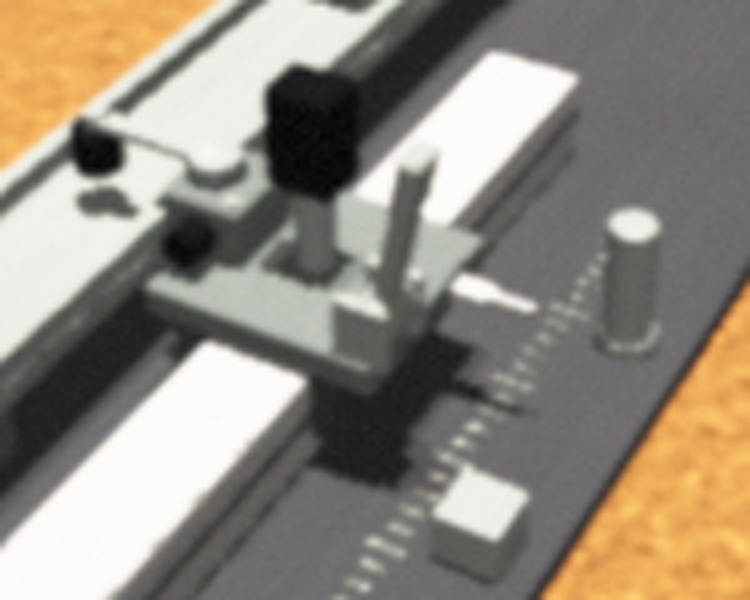

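```bash
cat >> h.py <<'E'
def ray(d,u,v):
    dc=np.array([(u-d['cx'])/d['fx'],-(v-d['cy'])/d['fy'],-1.])
    if 'hand_eye' in d:
        q=d['ori'];T=R.from_quat([q[1],q[2],q[3],q[0]]).as_matrix();H=np.array(d['hand_eye'])
        return np.array(d['pos'])+T@H[:3,3],T@H[:3,:3]@dc
    q=d['attitude'];A=R.from_quat([q[1],q[2],q[3],q[0]]).as_matrix()
    return np.array(d['origin']),A@dc
def atz(d,u,v,z):
    o,r=ray(d,u,v);return o+r*(z-o[2])/r[2]
def tri(*a):
    M=np.zeros((3,3));b=np.zeros(3)
    for d,u,v in a:
        o,r=ray(d,u,v);r/=np.linalg.norm(r);P=np.eye(3)-np.outer(r,r);M+=P;b+=P@o
    return np.linalg.solve(M,b)
def load(n): return json.load(open(f'pics/{n}.json'))
E
python3 - <<'E'
from h import *
np.set_printoptions(precision=1,suppress=True)
t=load('top0');s=load('side0')
Z=lambda x,y:(145+x/5,125+y/5)
S=lambda x,y:(180+x/5,190+y/5)
for n,p,z in[('pointer',(407,518),60),('roundtop',(533,556),72),('foot',(536,559),16),('sq',(257,552),34),('grip top',(348,315),150),('swpivot',(360,226),106),('roller',(363,98),100),('plateTL',(273,229),68),('plateTR',(465,229),68),('plateBR',(465,443),68),('tick L',(231,490),12),('tickR',(650,490),12),('camtip',(275,458),158)]:
    print(n,atz(t,*Z(*p),z))
for n,p,z in[('pointer',(535,308),60),('roundtop',(634,226),72),('foot',(628,335),16),('camtip',(420,155),158),('grip top',(312,85),150)]:
    print('side',n,atz(s,*S(*p),z))
print('tri round',tri((t,*Z(533,556)),(s,*S(634,226))))
print('tri point',tri((t,*Z(407,518)),(s,*S(535,308))))
print('tri grip',tri((t,*Z(348,315)),(s,*S(312,85))))
print('tri cam',tri((t,*Z(275,458)),(s,*S(420,155))))
print('rail', atz(t,130,192,40),atz(t,300,193,40), 'bed',atz(t,115,163,72),atz(t,372,165,72))
E
```

```text
pointer [458.5  20.8  60. ]
roundtop [441.7 -36.8  72. ]
foot [440.4 -36.7  16. ]
sq [443.   92.7  34. ]
grip top [540.5  38.7 150. ]
swpivot [585.1  39.3 106. ]
roller [643.7  39.6 100. ]
plateTL [589.7  83.4  68. ]
plateTR [590.   -4.5  68. ]
plateBR [492.2  -5.6  68. ]
tick L [472.4 109.3  12. ]
tickR [473.4 -90.7  12. ]
camtip [480.7  66.5 158. ]
side pointer [457.2  18.1  60. ]
side roundtop [439.  -31.6  72. ]
side foot [439.1 -33.2  16. ]
side camtip [476.   73.4 158. ]
side grip top [536.7  43.6 150. ]
tri round [441.4 -36.8  67.8]
tri point [457.5  20.3  61.6]
tri grip [540.5  38.9 146.2]
tri cam [480.3  67.  152.7]
rail [543.2 249.7  40. ] [ 542.6 -148.3   40. ] bed [606.2 276.5  72. ] [ 604.  -309.7   72. ]
```

Top view (5× crop): pointer tip at px (226.4, 228.6), round post top (251.6, 236.2), square block (196.4, 235.4) and grip block top (214.6, 188). These give grip ≈ (541, 40), pointer y ≈ 20 and post y ≈ −37, so the slide is about −57 mm. The given offsets agree: the grip y minus 20 mm matches the pointer y. I'll move to above the grip now.

Call:
send_rows:
  dp:
    - [23,-33,0]
    - [23,-33,0]
    - [23,-33,0]
    - [23,-33,0]
    - [23,-33,0]
  delta_rot:
    - [0,0,3.94]
    - [0,0,3.94]
    - [0,0,3.94]
    - [0,0,3.94]
    - [0,0,3.94]
  gripper: 0.3
  squeeze: 40

```text
time_s: 0.65
position: [305.9, -448.1, 227.4]
orientation: [-0.002, 1.0, -0.009, -0.001]
ft_force: [0.5, 0.5, 0.7]
opening: 0.644
```

Call:
send_rows:
  dp:
    - [22,-47,0]
    - [22,-47,0]
    - [22,-47,0]
    - [22,-47,0]
    - [22,-47,0]
  delta_rot:
    - [0,0,-0.2]
    - [0,0,-0.2]
    - [0,0,-0.2]
    - [0,0,-0.2]
    - [0,0,-0.2]

```text
time_s: 1.15
position: [413.2, -221.9, 227.6]
orientation: [-0.002, 1.0, -0.003, -0.001]
ft_force: [0.8, 0.4, -0.1]
opening: 0.651
```

Call:
send_rows:
  dp:
    - [22,-47,0]
    - [22,-47,0]
    - [22,-40,0]
    - [15,-20,0]
    - [10,-10,0]
  delta_rot:
    - [0,0,0]
    - [0,0,0]
    - [0,0,0]
    - [0,0,0]
    - [0,0,0]

```text
time_s: 1.65
position: [504.1, -54.0, 228.5]
orientation: [-0.002, 1.0, -0.001, -0.0]
ft_force: [-0.7, 0.0, 0.5]
opening: 0.652
```

```bash
python3 - <<'E'
from h import *
d=snap('wrist','w1');print(d['pos'],d['ori'])
a=cv2.imread('pics/w1.png');cv2.imwrite('pics/w1b.png',cv2.resize(a,(800,600),interpolation=cv2.INTER_CUBIC))
E
```

```text
[np.float64(504.0702619310886), np.float64(-54.03653649241954), np.float64(228.4718097824437)] [np.float64(-0.0024784058952924933), np.float64(0.9999967873061244), np.float64(-0.0005002859010023335), np.float64(-0.00018054269609165023)]
```

View pics/w1b.png

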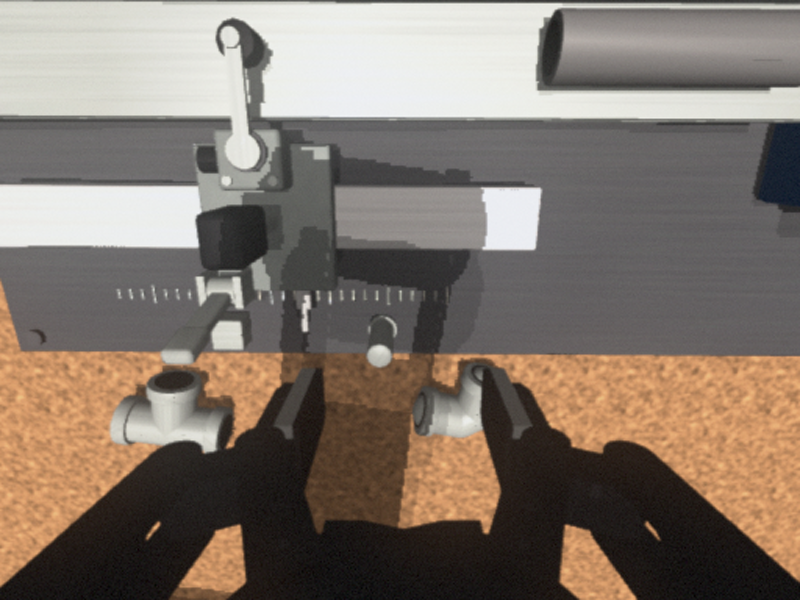

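```bash
python3 - <<'E'
from h import *
np.set_printoptions(precision=1,suppress=True)
w=load('w1');k=512/800
for n,u,v,z in[('pointer',305,330,60),('roundtop',379,355,72),('grip top',216,240,150),('griptop c2',218,240,150),('pivot',243,152,106),('roller',231,36,102),('camtip',178,354,156)]:
    print(n,atz(w,u*k,v*k,z))
a=cv2.imread('pics/w1.png')[110:250,110:290];cv2.imwrite('pics/w1z.png',cv2.resize(a,(760,591),interpolation=cv2.INTER_CUBIC))
E
```

```text
pointer [458.   19.8  60. ]
roundtop [442.9 -36.7  72. ]
grip top [542.8  39.5 150. ]
griptop c2 [542.8  38.5 150. ]
pivot [585.3  36.5 106. ]
roller [644.4  37.7 102. ]
camtip [482.6  65.2 156. ]
```

View pics/w1z.png

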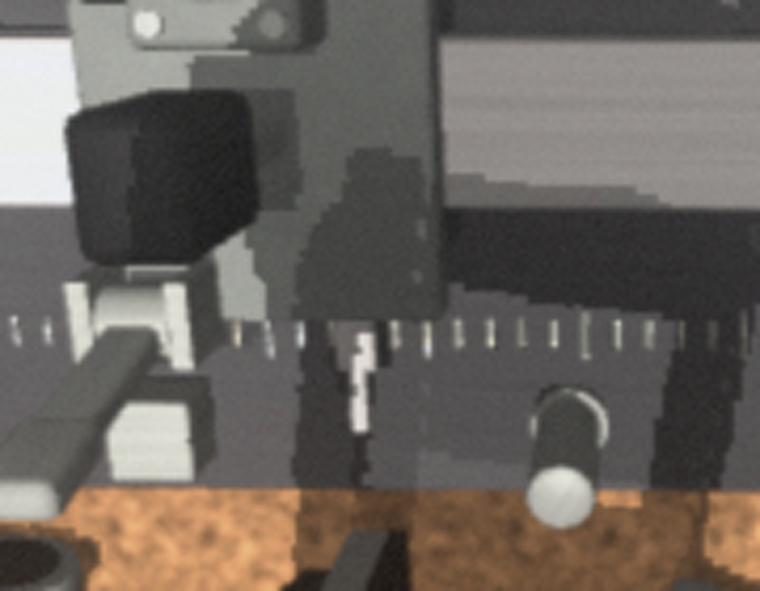

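The wrist view agrees: pointer y 19.8, post y −36.7, grip (542, 39.5). I'll go above the grip and descend.

Call:
send_rows:
  dp:
    - [10,-30,0]
    - [10,-30,0]
    - [10,-22,0]
    - [5,-9,0]
    - [3,-5,0]
  delta_rot:
    - [0,0,0]
    - [0,0,0]
    - [0,0,0]
    - [0,0,0]
    - [0,0,0]

```text
time_s: 2.2
position: [544.0, 41.3, 227.8]
orientation: [-0.002, 1.0, -0.002, -0.001]
ft_force: [0.1, -0.5, -0.3]
opening: 0.653
```

Call:
send_rows:
  dp:
    - [-1,1,25]
    - [-1,1,25]
    - [0,0,25]
    - [0,0,20]
    - [0,0,10]
  delta_rot:
    - [0,0,0]
    - [0,0,0]
    - [0,0,0]
    - [0,0,0]
    - [0,0,0]

```text
time_s: 2.7
position: [542.4, 34.4, 121.2]
orientation: [-0.001, 1.0, -0.004, 0.0]
ft_force: [-1.3, -1.2, -0.4]
opening: 0.651
```

Call:
send_rows:
  dp:
    - [0,-2,6]
    - [0,-2,3]
    - [0,-1,2]
    - [0,0,0]
    - [0,0,0]
  delta_rot:
    - [0,0,-0.3]
    - [0,0,-0.2]
    - [0,0,0]
    - [0,0,0]
    - [0,0,0]

```text
time_s: 3.2
position: [543.0, 38.1, 111.2]
orientation: [-0.001, 1.0, -0.0, 0.001]
ft_force: [0.5, 0.2, 0.2]
opening: 0.65
```

Call:
send_rows:
  dp:
    - [-0.5,-1,0]
    - [0,0,0]
    - [0,0,0]
    - [0,0,0]
    - [0,0,0]
  delta_rot:
    - [0,0,0]
    - [0,0,0]
    - [0,0,0]
    - [0,0,0]
    - [0,0,0]
  gripper: -1

```text
time_s: 3.7
position: [542.8, 39.3, 112.4]
orientation: [-0.001, 1.0, -0.0, 0.002]
ft_force: [0.3, 0.7, -0.2]
opening: 0.275
```

```bash
python3 - <<'E'
from h import *
s=telemetry.sense();print(s['position'],s['ft_force'],s['opening'])
E
```

```text
[542.8480582   39.34938814 112.35872815] [ 0.34482568  0.65015709 -0.15646761] 0.274883186612572
```

Call:
send_rows:
  dp:
    - [0,8,0]
    - [0,12,0]
    - [0,12,0]
    - [0,10,0]
    - [0,5,0]
  delta_rot:
    - [0,0,0]
    - [0,0,0]
    - [0,0,0]
    - [0,0,0]
    - [0,0,0]

```text
time_s: 4.2
position: [542.5, -6.2, 112.3]
orientation: [-0.004, 1.0, 0.001, 0.002]
ft_force: [-0.2, 6.2, -0.5]
opening: 0.277
```

Call:
send_rows:
  dp:
    - [0,2,0]
    - [0,0,0]
    - [0,0,0]
    - [0,0,0]
    - [0,0,0]
  delta_rot:
    - [0,0,0]
    - [0,0,0]
    - [0,0,0]
    - [0,0,0]
    - [0,0,0]

```text
time_s: 4.7
position: [542.5, -8.6, 112.3]
orientation: [-0.003, 1.0, 0.0, 0.002]
ft_force: [-0.6, 2.0, 0.2]
opening: 0.273
```

Call:
send_rows:
  dp:
    - [0,5,0]
    - [0,3,0]
    - [0,1.5,0]
    - [0,0.5,0]
    - [0,0,0]
  delta_rot:
    - [0,0,0]
    - [0,0,0]
    - [0,0,0]
    - [0,0,0]
    - [0,0,0]

```text
time_s: 5.2
position: [542.5, -17.1, 112.3]
orientation: [-0.005, 1.0, 0.001, 0.001]
ft_force: [-1.0, 1.8, 0.7]
opening: 0.276
```

```bash
python3 - <<'E'
from h import *
s=telemetry.sense();print(s['position'],s['ft_force'],s['opening'])
d=snap('top','t2');d=snap('side','s2');d=snap('wrist','w2')
a=cv2.imread('pics/t2.png')[125:255,170:320];b=cv2.imread('pics/s2.png')[180:300,200:350];c=cv2.imread('pics/w2.png')
r=lambda a:cv2.resize(a,(750,a.shape[0]*750//a.shape[1]),interpolation=cv2.INTER_CUBIC)[:600]
cv2.imwrite('pics/t2z.png',cv2.resize(a,None,fx=4.5,fy=4.5,interpolation=cv2.INTER_CUBIC));cv2.imwrite('pics/s2z.png',r(b))
E
```

```text
[542.45861874 -17.1171237  112.34709347] [-0.95630751  1.76237813  0.69534044] 0.27610314418548093
```

View pics/t2z.png

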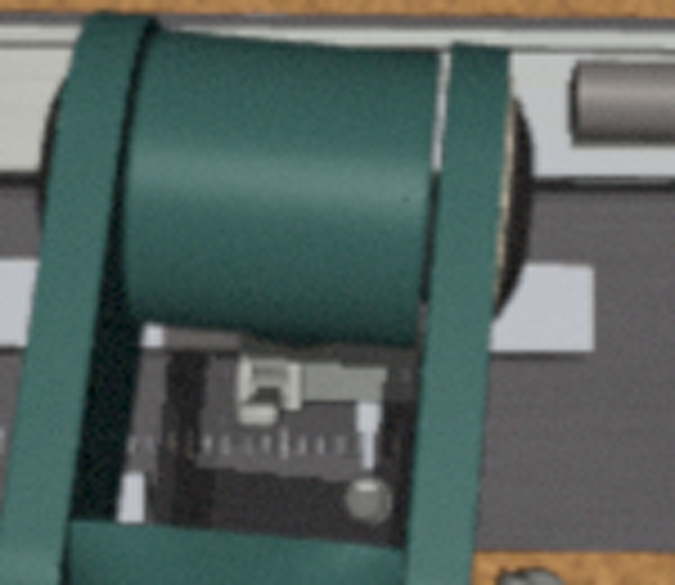

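View pics/s2z.png

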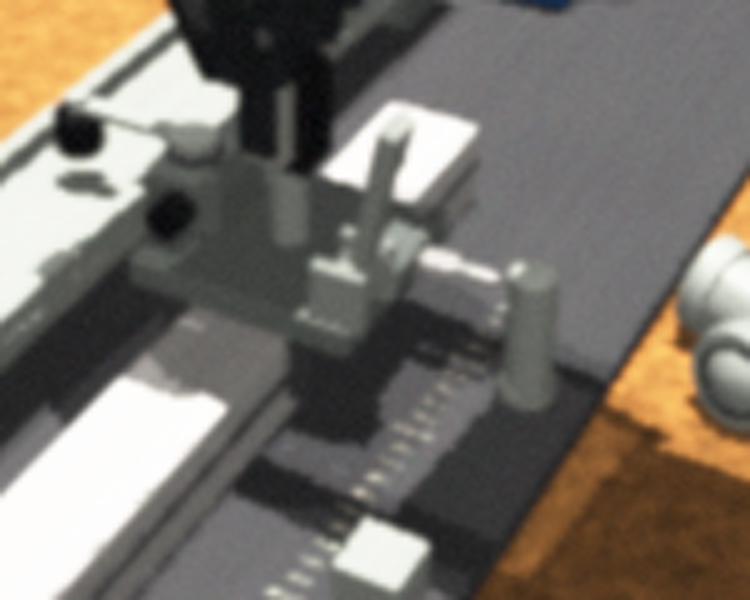

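View pics/w2.png

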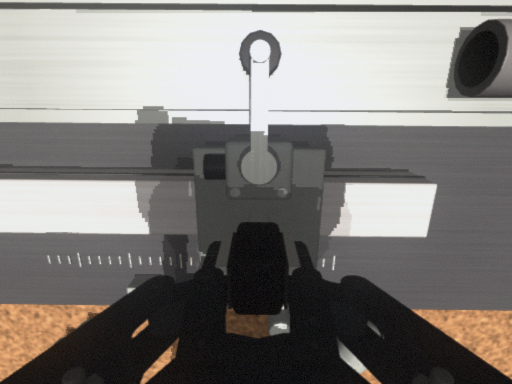

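```bash
python3 - <<'E'
from h import *
np.set_printoptions(precision=1,suppress=True)
t=load('t2')
for u,v,z in[(368,468,60),(369.5,499,72)]: print(atz(t,170+u/4.5,125+v/4.5,z))
a=cv2.imread('pics/t2.png')[205:245,235:270];cv2.imwrite('pics/t2zz.png',cv2.resize(a,None,fx=14,fy=14,interpolation=cv2.INTER_CUBIC))
s=telemetry.sense();print(s['position'],s['ft_force'])
E
```

```text
[457.9 -36.7  60. ]
[442.4 -37.9  72. ]
[542.4 -17.1 112.3] [-0.2  2.1 -0.1]
```

View pics/t2zz.png

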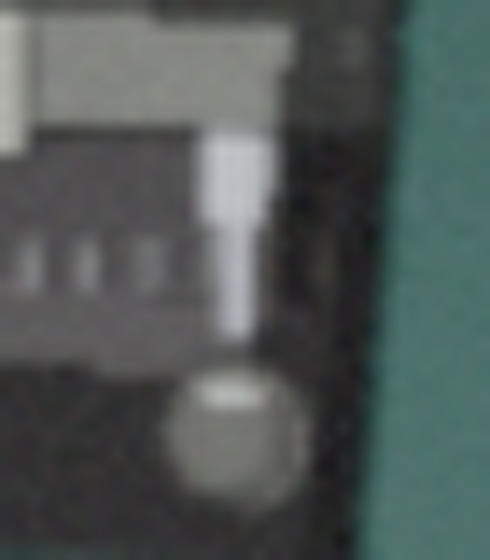

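Top crop: pointer at column 236 and post centre at column 237 (14× zoom), so they line up within about 0.5 mm. I'll release and lift.

Call:
send_rows:
  dp:
    - [0,0,0]
    - [0,0,0]
    - [0,0,0]
    - [0,0,0]
    - [0,0,-3]
  delta_rot:
    - [0,0,0]
    - [0,0,0]
    - [0,0,0]
    - [0,0,0]
    - [0,0,0]
  gripper: 0.3

```text
time_s: 5.85
position: [542.4, -17.1, 115.2]
orientation: [-0.005, 1.0, 0.001, 0.001]
ft_force: [-0.7, 0.4, -0.7]
opening: 0.651
```

Call:
send_rows:
  dp:
    - [0,0,-15]
    - [0,0,-25]
    - [0,0,-25]
    - [0,0,-10]
    - [0,0,0]
  delta_rot:
    - [0,0,0]
    - [0,0,0]
    - [0,0,0]
    - [0,0,0]
    - [0,0,0]

```text
time_s: 6.35
position: [542.2, -17.9, 196.9]
orientation: [-0.005, 1.0, 0.001, 0.002]
ft_force: [0.7, 0.8, -0.5]
opening: 0.652
```

Call:
send_rows:
  dp:
    - [-9,-9,0]
    - [-9,-9,0]
    - [-8,-8,0]
    - [-4,-5,0]
    - [-2,-3,0]
  delta_rot:
    - [0,0,0]
    - [0,0,0]
    - [0,0,0]
    - [0,0,0]
    - [0,0,0]
  gripper: -1

```text
time_s: 6.85
position: [506.2, 19.1, 194.0]
orientation: [-0.005, 1.0, 0.001, 0.0]
ft_force: [-0.0, -0.4, 0.9]
opening: -0.0
```

```bash
python3 - <<'E'
from h import *
s=telemetry.sense();print(s['position'],s['ft_force'],s['opening'])
d=snap('side','s3');d=snap('wrist','w3');d=snap('top','t3')
b=cv2.imread('pics/s3.png')[160:300,200:350]
cv2.imwrite('pics/s3z.png',cv2.resize(b,(640,597),interpolation=cv2.INTER_CUBIC))
a=cv2.imread('pics/t3.png')[125:255,170:320]
cv2.imwrite('pics/t3z.png',cv2.resize(a,None,fx=4.5,fy=4.5,interpolation=cv2.INTER_CUBIC))
E
```

```text
[506.17260102  19.06168265 193.96865659] [-0.04425858 -0.4263389   0.92324657] -3.461485944474463e-05
```

View pics/s3z.png

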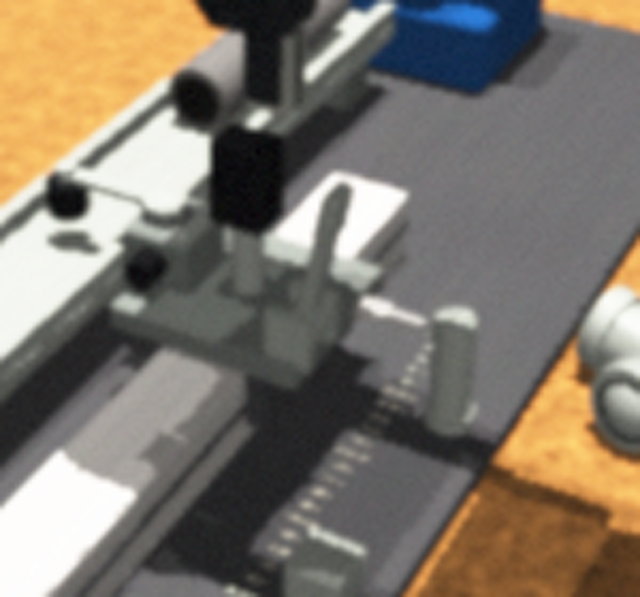

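View pics/w3.png

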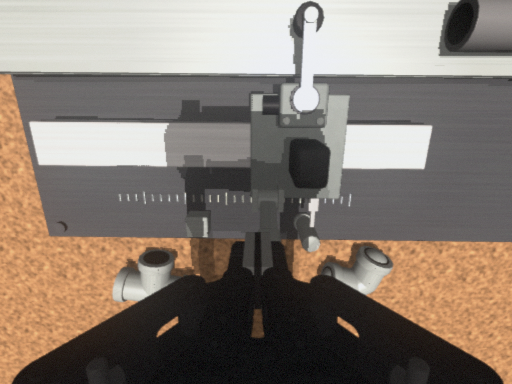

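View pics/t3z.png

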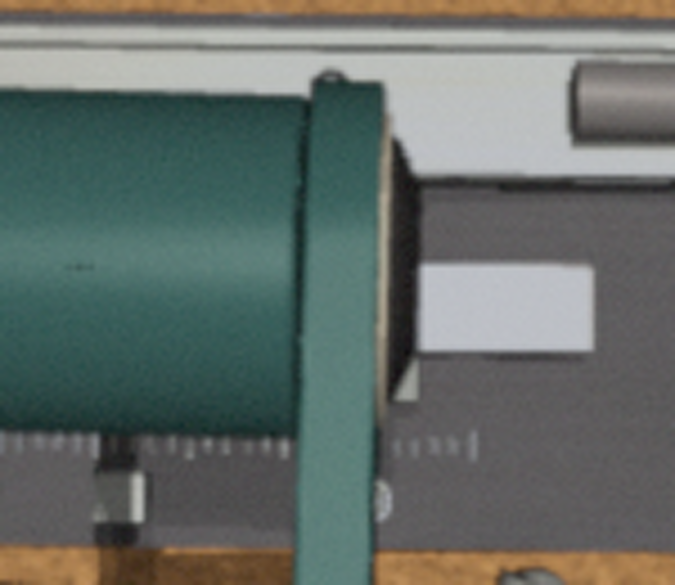

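Call:
send_rows:
  dp:
    - [2,1,8]
    - [2,1,15]
    - [0,0,15]
    - [0,0,8]
    - [0,0,3]
  delta_rot:
    - [0,0,0]
    - [0,0,0]
    - [0,0,0]
    - [0,0,0]
    - [0,0,0]

```text
time_s: 7.5
position: [511.4, 16.1, 139.6]
orientation: [-0.005, 1.0, 0.001, -0.0]
ft_force: [-1.1, -0.6, 0.0]
opening: -0.0
```

Call:
send_rows:
  dp:
    - [0,0,0]
    - [0,0,0]
    - [0,0,0]
    - [0,0,0]
    - [0,0,0]
  delta_rot:
    - [0,0,0]
    - [0,0,0]
    - [0,0,0]
    - [0,0,0]
    - [0,0,0]

```text
time_s: 8.0
position: [511.6, 16.0, 140.0]
orientation: [-0.005, 1.0, 0.001, -0.0]
ft_force: [-0.3, -0.0, 0.4]
opening: -0.005
```

Call:
send_rows:
  dp:
    - [-8,0,0]
    - [-8,0,0]
    - [-8,0,1]
    - [-5,0,2]
    - [-2,0,1]
  delta_rot:
    - [0,0,0]
    - [0,0,0]
    - [0,0,0]
    - [0,0,0]
    - [0,0,0]

```text
time_s: 8.5
position: [478.3, 16.0, 136.5]
orientation: [-0.005, 1.0, 0.001, 0.001]
ft_force: [1.2, -0.4, -0.8]
opening: -0.001
```

Call:
send_rows:
  dp:
    - [-5,0,3]
    - [-5,0,4]
    - [-4,0,4]
    - [-3,0,4]
    - [-1,0,2]
  delta_rot:
    - [0,0,0]
    - [0,0,0]
    - [0,0,0]
    - [0,0,0]
    - [0,0,0]

```text
time_s: 9.0
position: [458.5, 16.2, 118.3]
orientation: [-0.005, 1.0, 0.001, 0.001]
ft_force: [0.0, -0.5, 1.7]
opening: 0.005
```

```bash
python3 - <<'E'
from h import *
s=telemetry.sense();print(s['position'],s['ft_force'],s['opening'])
d=snap('side','s4')
b=cv2.imread('pics/s4.png')[160:300,200:350]
cv2.imwrite('pics/s4z.png',cv2.resize(b,(640,597),interpolation=cv2.INTER_CUBIC))
E
```

```text
[458.51802803  16.16673578 118.29686894] [ 0.01406961 -0.45093745  1.68617822] 0.004985301460807376
```

View pics/s4z.png

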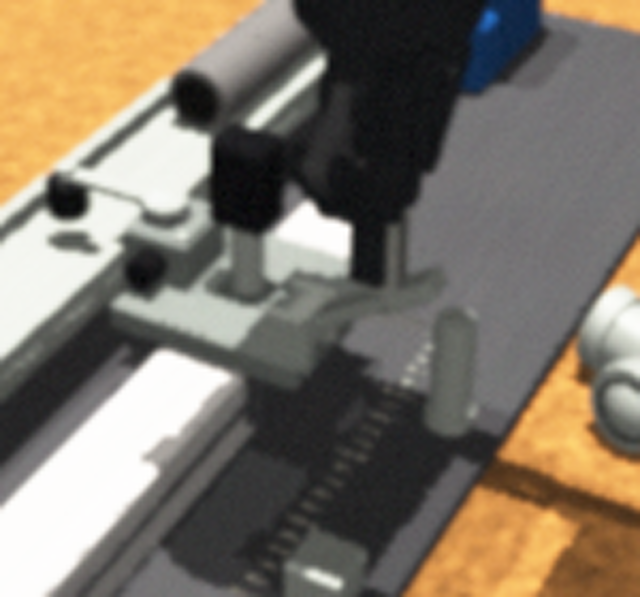

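The side view shows the lever tipped well over under the fingertip. I'll continue down to the stop.

Call:
send_rows:
  dp:
    - [-3,0,5]
    - [-3,0,6]
    - [-2,0,6]
    - [-1,0,5]
    - [0,0,3]
  delta_rot:
    - [0,0,0]
    - [0,0,0]
    - [0,0,0]
    - [0,0,0]
    - [0,0,0]

```text
time_s: 9.55
position: [448.6, 16.4, 90.8]
orientation: [-0.005, 1.0, 0.001, 0.0]
ft_force: [-0.6, 0.1, 2.0]
opening: -0.001
```

Call:
send_rows:
  dp:
    - [0,0,1]
    - [0,0,1]
    - [0,0,1]
    - [0,0,0.5]
    - [0,0,0]
  delta_rot:
    - [0,0,0]
    - [0,0,0]
    - [0,0,0]
    - [0,0,0]
    - [0,0,0]

```text
time_s: 10.05
position: [448.6, 16.4, 87.0]
orientation: [-0.005, 1.0, 0.001, 0.0]
ft_force: [-0.5, 0.4, 2.4]
opening: 0.001
```

Call:
send_rows:
  dp:
    - [0,0,1]
    - [0,0,1]
    - [0,0,0.5]
    - [0,0,0.5]
    - [0,0,0]
  delta_rot:
    - [0,0,0]
    - [0,0,0]
    - [0,0,0]
    - [0,0,0]
    - [0,0,0]

```text
time_s: 10.55
position: [449.0, 16.5, 86.9]
orientation: [-0.005, 1.0, 0.001, 0.001]
ft_force: [-1.7, -0.5, 0.8]
opening: 0.003
```

Call:
send_rows:
  dp:
    - [0,0,1]
    - [0,0,1.5]
    - [0,0,1.5]
    - [0,0,1.5]
    - [0,0,1.5]
  delta_rot:
    - [0,0,0]
    - [0,0,0]
    - [0,0,0]
    - [0,0,0]
    - [0,0,0]

```text
time_s: 11.05
position: [449.4, 16.5, 85.9]
orientation: [-0.005, 1.0, 0.001, 0.001]
ft_force: [-14.1, -0.9, 24.0]
opening: 0.001
```

```bash
python3 - <<'E'
from h import *
s=telemetry.sense();print(s['position'],s['ft_force'],s['opening'])
d=snap('side','s5')
b=cv2.imread('pics/s5.png')[160:300,200:350]
cv2.imwrite('pics/s5z.png',cv2.resize(b,(640,597),interpolation=cv2.INTER_CUBIC))
E
```

```text
[449.4410284   16.49383393  85.92942411] [-14.10578779  -0.89364372  23.97095384] 0.0012904148598770968
```

View pics/s5z.png

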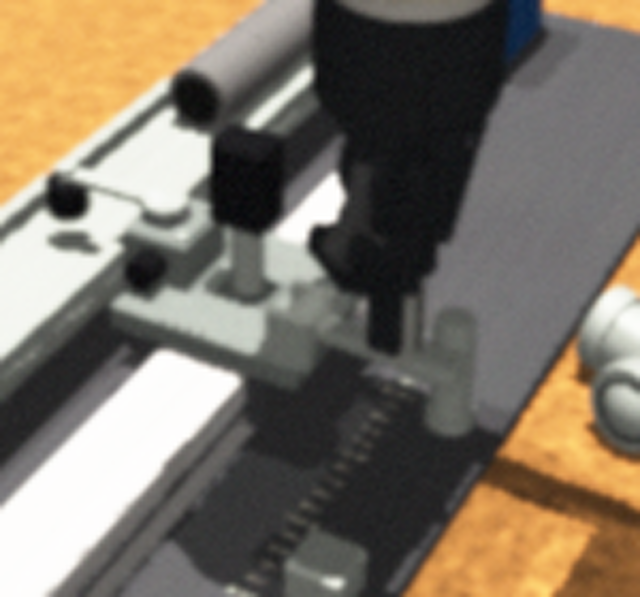

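Lever is hard against the stop (24 N reaction, tip level). I'll lift off.

Call:
send_rows:
  dp:
    - [0,0,-8]
    - [0,0,-20]
    - [0,0,-25]
    - [0,3,-25]
    - [2,5,-20]
  delta_rot:
    - [0,0,0]
    - [0,0,0]
    - [0,0,0]
    - [0,0,0]
    - [0,0,0]

```text
time_s: 11.6
position: [450.3, 7.8, 184.5]
orientation: [-0.005, 1.0, 0.001, -0.001]
ft_force: [0.1, 0.5, -0.0]
opening: -0.0
```

Call:
send_rows:
  dp:
    - [30,12,-5]
    - [40,15,0]
    - [40,15,0]
    - [40,12,0]
    - [15,6,0]
  delta_rot:
    - [0,0,0]
    - [0,0,0]
    - [0,0,0]
    - [0,0,0]
    - [0,0,0]

```text
time_s: 12.1
position: [622.4, -54.2, 194.3]
orientation: [-0.005, 1.0, 0.002, 0.004]
ft_force: [-0.6, 0.8, 0.2]
opening: 0.002
```

Call:
send_rows:
  dp:
    - [0,0,0]
    - [0,0,0]
    - [0,0,0]
    - [0,0,0]
    - [0,0,0]
  delta_rot:
    - [0,0,0]
    - [0,0,0]
    - [0,0,0]
    - [0,0,0]
    - [0,0,0]

```text
time_s: 12.6
position: [621.9, -54.0, 193.1]
orientation: [-0.005, 1.0, 0.001, 0.004]
ft_force: [-0.3, 0.6, 0.1]
opening: -0.001
```

```bash
python3 - <<'E'
from h import *
d=snap('side','s6');d=snap('wrist','w6')
b=cv2.imread('pics/s6.png')[160:300,200:350]
cv2.imwrite('pics/s6z.png',cv2.resize(b,(640,597),interpolation=cv2.INTER_CUBIC))
E
```

```text
(no output)
```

View pics/s6z.png

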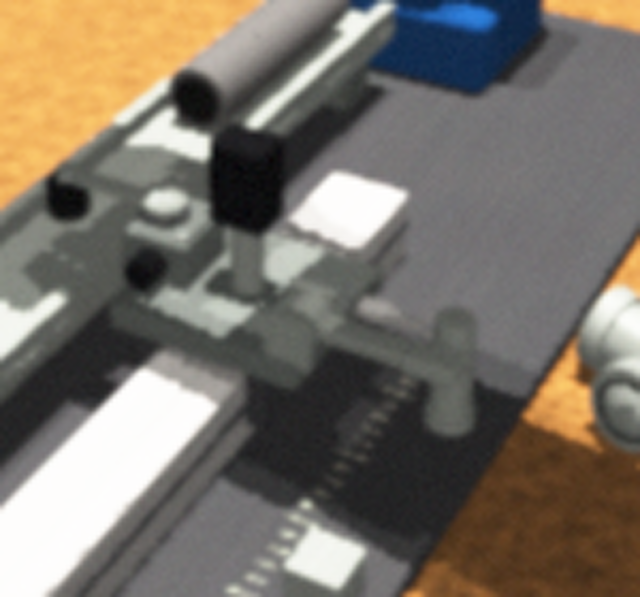

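View pics/w6.png

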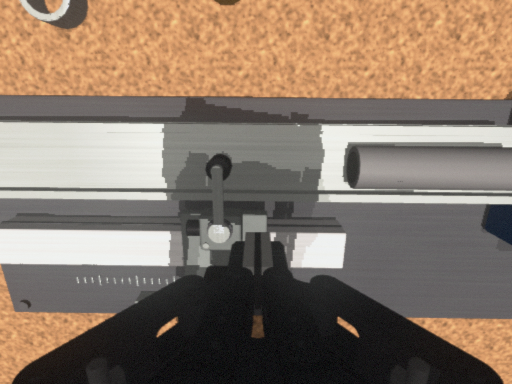

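```bash
python3 - <<'E'
from h import *
np.set_printoptions(precision=1,suppress=True)
w=load('w6')
print('roller',atz(w,218.5,167,97),'pivot',atz(w,218.5,234,106),'offcut end',atz(w,351,166,80))
E
```

```text
roller [646.3 -20.   97. ] pivot [587.1 -19.1 106. ] offcut end [ 644.2 -139.6   80. ]
```

Call:
send_rows:
  dp:
    - [12,2,10]
    - [10,1,20]
    - [3,0,25]
    - [0,0,25]
    - [0,0,15]
  delta_rot:
    - [0,0,0]
    - [0,0,0]
    - [0,0,0]
    - [0,0,0]
    - [0,0,0]

```text
time_s: 13.2
position: [652.2, -56.4, 96.1]
orientation: [-0.004, 1.0, 0.002, 0.007]
ft_force: [0.1, -0.0, -0.6]
opening: 0.004
```

Call:
send_rows:
  dp:
    - [0,0,8]
    - [0,0,3]
    - [0,0,0]
    - [0,0,0]
    - [0,0,0]
  delta_rot:
    - [0,0,0]
    - [0,0,0]
    - [0,0,0]
    - [0,0,0]
    - [0,0,0]

```text
time_s: 13.7
position: [653.0, -56.4, 84.0]
orientation: [-0.004, 1.0, 0.002, 0.006]
ft_force: [-0.5, -0.0, 0.2]
opening: 0.002
```

Call:
send_rows:
  dp:
    - [-5,0,0]
    - [-4,-3,0]
    - [0,-4,0]
    - [0,-3,0]
    - [0,0,0]
  delta_rot:
    - [0,0,0]
    - [0,0,0]
    - [0,0,0]
    - [0,0,0]
    - [0,0,0]

```text
time_s: 14.2
position: [643.6, -45.5, 86.1]
orientation: [-0.004, 1.0, 0.002, 0.008]
ft_force: [0.3, -0.1, 0.9]
opening: -0.002
```

```bash
python3 - <<'E'
from h import *
s=telemetry.sense();print(s['position'],s['ft_force'],s['opening'])
snap('side','s7');snap('wrist','w7')
E
```

```text
[643.58493757 -45.5362156   86.13942705] [ 0.27355557 -0.10846097  0.85908778] -0.0020472183612864517
```

View pics/w7.png

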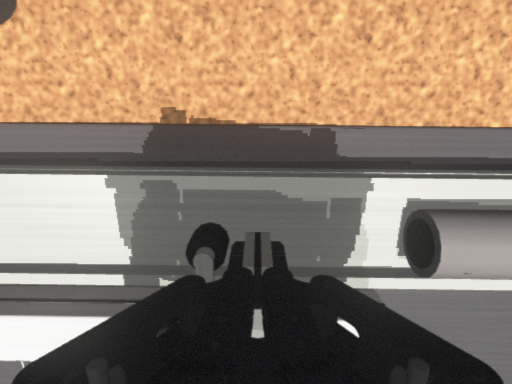

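View pics/s7.png

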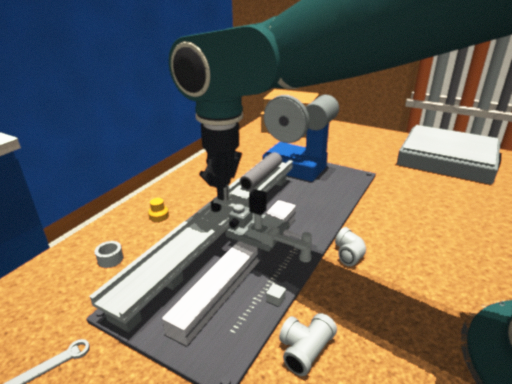

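Call:
send_rows:
  dp:
    - [0,-4,1]
    - [0,-5,1]
    - [0,-5,0]
    - [0,-5,0]
    - [0,-4,0]
  delta_rot:
    - [0,0,0]
    - [0,0,0]
    - [0,0,0]
    - [0,0,0]
    - [0,0,0]

```text
time_s: 14.8
position: [643.7, -21.7, 83.9]
orientation: [-0.004, 1.0, 0.001, 0.008]
ft_force: [-1.9, -2.4, 0.9]
opening: 0.001
```

```bash
python3 - <<'E'
from h import *
np.set_printoptions(precision=2,suppress=True)
s=telemetry.sense();print(s['position'],s['ft_force'],s['opening'])
snap('side','s8');snap('wrist','w8')
b=cv2.imread('pics/s8.png')[160:260,180:300]
cv2.imwrite('pics/s8z.png',cv2.resize(b,(720,600),interpolation=cv2.INTER_CUBIC))
E
```

```text
[643.71 -21.7   83.86] [-1.95 -2.4   0.88] 0.0009800238915300432
```

View pics/w8.png

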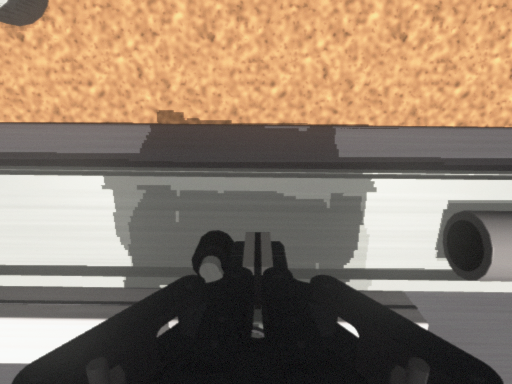

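View pics/s8z.png

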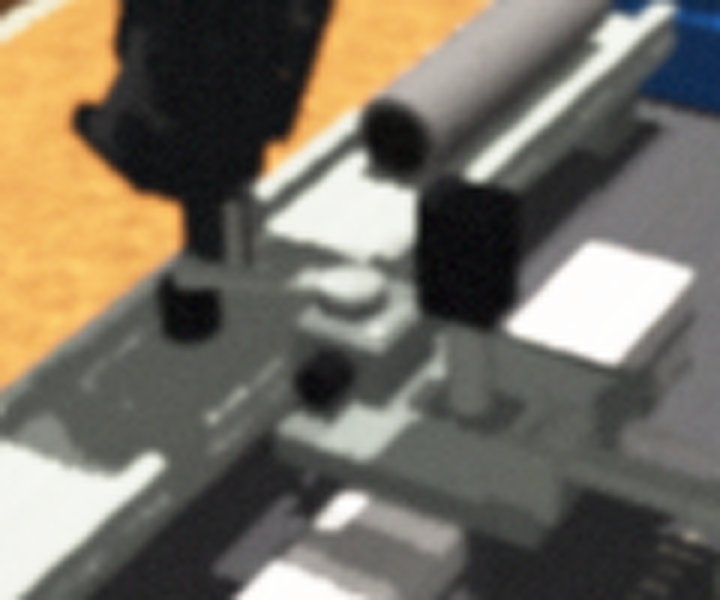

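```bash
python3 - <<'E'
from h import *
np.set_printoptions(precision=2,suppress=True)
w=load('w7');print('w7',atz(w,203,258,103))
w=load('w8');print('w8',atz(w,210,267,103))
d=load('s8')
print('side',atz(d,180+187/6,160+270/6,103),'piv',atz(d,180+348/6,160+283/6,106),'w',tri((d,180+187/6,160+270/6),(w,210,267)))
d=load('s6')
b=cv2.imread('pics/s6.png')[160:260,180:300]
cv2.imwrite('pics/s6y.png',cv2.resize(b,(720,600),interpolation=cv2.INTER_CUBIC))
E
```

```text
w7 [646.05 -19.09 103.  ]
w8 [642.44   1.62 103.  ]
side [635.82   6.62 103.  ] piv [580.74  -8.8  106.  ] w [639.73   2.15  99.11]
```

View pics/s6y.png

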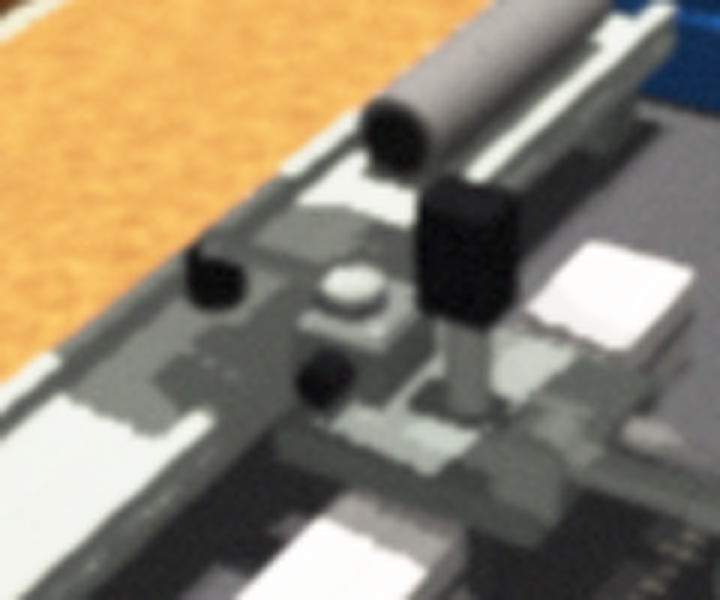

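The roller has moved about 20.5 mm (≈0.36 rad) at 2.4 N. Another 9 mm brings it to ≈0.54 rad, past the click and well short of the stop at 0.90.

Call:
send_rows:
  dp:
    - [0,-2.5,0]
    - [0,-3,0]
    - [0,-2.5,0]
    - [0,-1,0]
    - [0,0,0]
  delta_rot:
    - [0,0,0]
    - [0,0,0]
    - [0,0,0]
    - [0,0,0]
    - [0,0,0]

```text
time_s: 15.4
position: [643.3, -12.4, 83.7]
orientation: [-0.004, 1.0, 0.001, 0.007]
ft_force: [-1.3, -3.1, 0.3]
opening: 0.003
```

```bash
python3 - <<'E'
from h import *
np.set_printoptions(precision=2,suppress=True)
s=telemetry.sense();print(s['position'],s['ft_force'],s['opening'])
snap('side','s9');snap('wrist','w9')
b=cv2.imread('pics/s9.png')[160:260,180:300]
cv2.imwrite('pics/s9z.png',cv2.resize(b,(720,600),interpolation=cv2.INTER_CUBIC))
E
```

```text
[643.25 -12.36  83.67] [-1.33 -3.09  0.28] 0.0032675881950713264
```

View pics/w9.png

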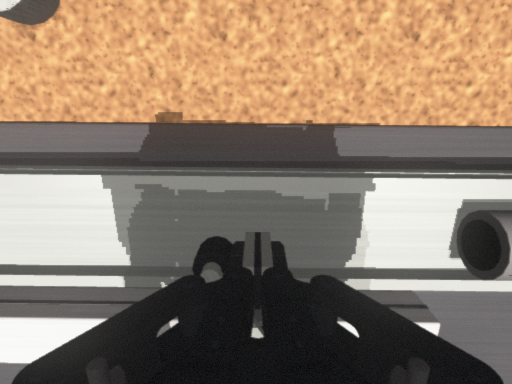

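View pics/s9z.png

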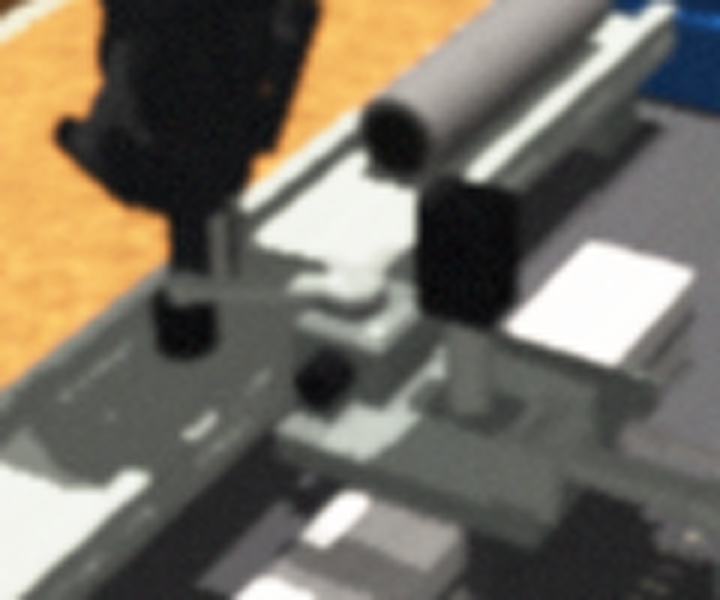

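```bash
python3 - <<'E'
from h import *
np.set_printoptions(precision=2,suppress=True)
w=load('w9');print('w9',atz(w,212,271,103))
d=load('s9');print('side',atz(d,180+180/6,160+288/6,103),'tri',tri((d,180+180/6,160+288/6),(w,212,271)))
d=load('s6');print('side rest black top-left', atz(d,180+215/6,160+280/6,87)); d=load('s9');print(atz(d,180+186/6,160+328/6,87))
d=load('s8');print(atz(d,180+190/6,160+310/6,87))
E
```

```text
w9 [639.89   9.48 103.  ]
side [631.37  16.94 103.  ] tri [636.47  10.48  97.7 ]
side rest black top-left [638.93 -12.63  87.  ]
[630.42  16.82  87.  ]
[635.63   7.12  87.  ]
```

Roller displacement is 28.6 mm (wrist) and 29.5 mm (side), so θ ≈ 0.52 rad (30°): past the click, short of the hard stop. Now backing off so it springs back.

Call:
send_rows:
  dp:
    - [0,5,0]
    - [0,8,0]
    - [0,10,0]
    - [0,10,0]
    - [0,8,0]
  delta_rot:
    - [0,0,0]
    - [0,0,0]
    - [0,0,0]
    - [0,0,0]
    - [0,0,0]

```text
time_s: 16.0
position: [644.0, -56.2, 83.7]
orientation: [-0.004, 1.0, 0.002, 0.008]
ft_force: [-0.1, -0.1, 0.7]
opening: -0.001
```

Call:
send_rows:
  dp:
    - [0,4,0]
    - [0,2,-5]
    - [0,0,-15]
    - [0,0,-25]
    - [0,0,-30]
  delta_rot:
    - [0,0,0]
    - [0,0,0]
    - [0,0,0]
    - [0,0,0]
    - [0,0,0]

```text
time_s: 16.5
position: [641.1, -64.4, 158.8]
orientation: [-0.005, 1.0, 0.001, 0.005]
ft_force: [0.6, 0.7, 0.6]
opening: 0.001
```

Call:
send_rows:
  dp:
    - [0,20,-30]
    - [0,40,-20]
    - [-10,45,0]
    - [-20,45,0]
    - [-20,45,0]
  delta_rot:
    - [0,0,0]
    - [0,0,0]
    - [0,0,0]
    - [0,0,0]
    - [0,0,0]

```text
time_s: 17.0
position: [593.4, -259.8, 222.0]
orientation: [-0.004, 1.0, 0.006, 0.011]
ft_force: [1.0, -0.0, 0.2]
opening: 0.001
```

Call:
send_rows:
  dp:
    - [-45,0,0]
    - [-45,0,0]
    - [-45,0,0]
    - [-20,0,0]
    - [0,0,0]
  delta_rot:
    - [0,0,0]
    - [0,0,0]
    - [0,0,0]
    - [0,0,0]
    - [0,0,0]

```text
time_s: 17.5
position: [431.1, -265.4, 223.4]
orientation: [-0.002, 1.0, 0.004, 0.013]
ft_force: [0.4, -0.3, 0.4]
opening: 0.001
```

```bash
python3 - <<'E'
from h import *
s=telemetry.sense();print(s['position'],s['ft_force'],s['opening'])
snap('side','s10');snap('top','t10')
b=cv2.imread('pics/s10.png')[170:300,180:340]
cv2.imwrite('pics/s10z.png',cv2.resize(b,(720,585),interpolation=cv2.INTER_CUBIC))
b=cv2.imread('pics/t10.png')[125:255,170:320]
cv2.imwrite('pics/t10z.png',cv2.resize(b,(690,598),interpolation=cv2.INTER_CUBIC))
E
```

```text
[ 431.09437213 -265.35005097  223.4370276 ] [ 0.3722461  -0.29147166  0.3906838 ] 0.0011379743018386608
```

View pics/s10z.png

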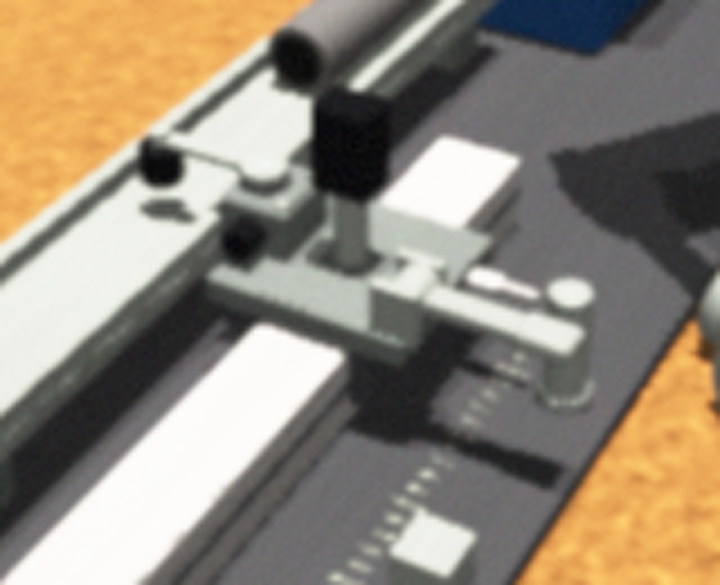

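View pics/t10z.png

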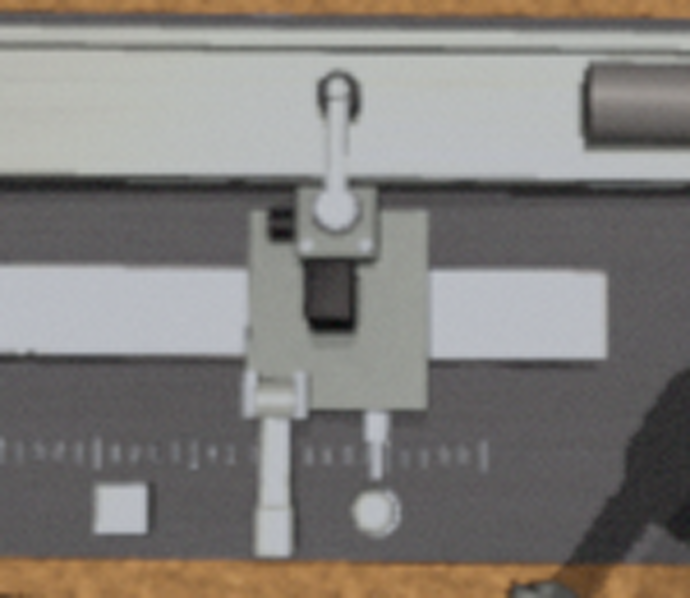

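View pics/t10.png

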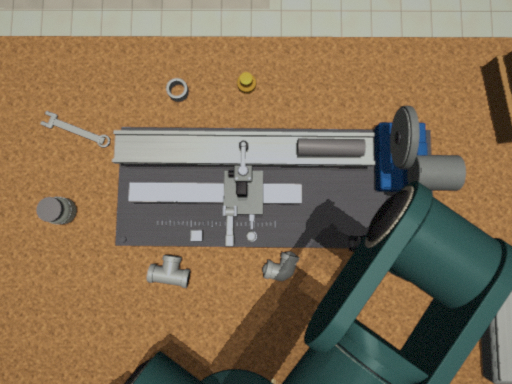

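```bash
python3 - <<'E'
from h import *
np.set_printoptions(precision=1,suppress=True)
t=load('t10');s=load('s10')
T=lambda x,y:(170+x/4.6,125+y/4.6);S=lambda x,y:(180+x/4.5,170+y/4.5)
print('pointer',atz(t,*T(376.5,478),60),'post',atz(t,*T(374.5,512),72),'foot',atz(t,*T(377.5,513),16))
print('lever tip corners top',atz(t,*T(256,555),87),atz(t,*T(291,555),87))
print('tri tip saw-side corner',tri((t,*T(291,555)),(s,*S(582,335))), tri((t,*T(256,555)),(s,*S(565,352))))
print('roller/pivot y',atz(t,*T(338,90),103),atz(t,*T(336,210),106))
a=cv2.imread('pics/t10.png')[205:245,235:270];cv2.imwrite('pics/t10zz.png',cv2.resize(a,None,fx=14,fy=14,interpolation=cv2.INTER_CUBIC))
E
```

```text
pointer [458.1 -36.9  60. ] post [441.4 -36.4  72. ] foot [441.  -36.4  16. ]
lever tip corners top [420.8  19.6  87. ] [420.8   2.9  87. ]
tri tip saw-side corner [420.2   3.1  80.8] [420.4  19.7  83.6]
roller/pivot y [643.3 -18.1 103. ] [584.3 -17.9 106. ]
```

View pics/t10zz.png

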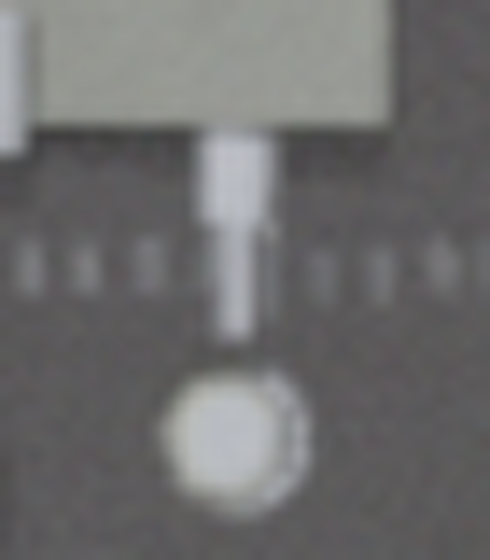

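All the checks agree, so I'm handing in.

```bash
python3 - <<'E'
from h import *
print(order.hand_in())
E
```

```text
the job is handed in; nothing more can be done
None
```

The job is done in the order asked and was handed in at about 17.6 s; the hand-in reports no verdict.

- **Carriage:** I slid it about 56.5 mm towards the saw. The final top view puts the pointer at y −36.9 and the round post at y −36.4. That 0.5 mm difference is within what I can read off the picture.
- **Cam lever:** I pushed it down until it met its hard stop, with a brief 24 N press at the fingertip. The final views show it level, with its tip at x 420 and z about 82.
- **Limit switch:** I pushed the roller arm away from the saw to about 0.52 rad (30°). That is past the 0.42 click and well short of the 0.90 hard stop, judged from a roller displacement of about 29 mm in two cameras. There is no direct click signal to read. After release the arm points straight back again, with the roller at y −18.1 and its pivot at y −17.9.

In the last top view the offcut, tee and elbow look unmoved, and the robot stands clear of everything. No check failed. The side camera reads y about 5–10 mm off from the other two on single-view points, so I used it only for relative movement and for triangulating with the top or wrist camera.

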